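# Stir the deburring stones and put the paddle back

## Task

Take the blue paddle from its rest and stir the deburring stones in the steel bowl with the blade down among them: start beside the red mark and go two full rounds anticlockwise as seen from above, and carry on if need be until at least two of the three orange stones lie clearly more than 30 mm from where they were. Keep all the stones in the bowl, then lay the paddle back level in both forks of its rest with the blade end pointing the same way as before and bent down, and do not disturb the tape measure, the jar or the water bottle.

Things in the scene. Friction and masses are not known exactly. Their poses are not given: they have to be found in the camera images.
- bowl: open round steel bowl, bolted to the bench. Origin on its axis at bench height, z up. Flat inner floor 20 mm above the origin, inner radius 72 mm; wall flares straight to the rim 74 mm above the origin (inner radius 100, outer 105 mm). A red mark 30 mm wide on wall and rim lies in the bowl's +x direction; +y is a quarter turn anticlockwise of it, seen from above
- paddle: loose stirring paddle, 90 g: straight blue handle 14 mm wide, 20 high, 240 long, with a white blade 18 mm wide, 8 thick, 40 long at its end, bent 40 degrees down from the handle's line. Origin on the handle's axis near the centre of mass (good to grip); x along the handle to the blade, from -140 to the bend at +100 mm; y across the blade; z up as it lies in the rest, blade hanging down
- paddle_tip (a point): point in the blade 5 mm short of its end; in the paddle's frame at x = 126.8, y = 0, z = -22.5 mm
- rest: grey paddle stand bolted to the bench: base plate 150 x 70 x 10 mm, origin at the centre of its underside, z up. Two forks with yellow tips at x = -60 and +60 mm, 10 mm thick; slots run along x, 23 mm wide, slot floor 45 mm above the bench, flared prongs up to 71 mm. The paddle lies level in both, its origin 55 mm above the rest's and about mid-way, blade towards the rest's +x, bent down
- tape: bystander: black and yellow tape measure 70 x 34 x 62 mm, standing; origin at the centre of its underside
- jar: bystander: amber jar with a red lid, 54 mm in diameter, 75 mm high; origin at the centre of its underside
- water: bystander: clear water bottle with a blue cap, 68 mm in diameter, 210 mm high; origin at the centre of its underside
- orange1: orange deburring stone, an upright-standing cylinder 18 mm in diameter and 18 mm high, 11 g; origin at the centre of its underside, z along its axis; starts on the bowl's floor
- orange2: orange deburring stone, an upright-standing cylinder 18 mm in diameter and 18 mm high, 11 g; origin at the centre of its underside, z along its axis; starts on the bowl's floor
- orange3: orange deburring stone, an upright-standing cylinder 18 mm in diameter and 18 mm high, 11 g; origin at the centre of its underside, z along its axis; starts on the bowl's floor
- grey1: grey deburring stone, an upright-standing cylinder 18 mm in diameter and 18 mm high, 11 g; origin at the centre of its underside, z along its axis; starts on the bowl's floor
- grey2: grey deburring stone, an upright-standing cylinder 18 mm in diameter and 18 mm high, 11 g; origin at the centre of its underside, z along its axis; starts on the bowl's floor
- grey3: grey deburring stone, an upright-standing cylinder 18 mm in diameter and 18 mm high, 11 g; origin at the centre of its underside, z along its axis; starts on the bowl's floor
- grey4: grey deburring stone, an upright-standing cylinder 18 mm in diameter and 18 mm high, 11 g; origin at the centre of its underside, z along its axis; starts on the bowl's floor
- grey5: grey deburring stone, an upright-standing cylinder 18 mm in diameter and 18 mm high, 11 g; origin at the centre of its underside, z along its axis; starts on the bowl's floor
- grey6: grey deburring stone, an upright-standing cylinder 18 mm in diameter and 18 mm high, 11 g; origin at the centre of its underside, z along its axis; starts on the bowl's floor

How it is judged:
On the way, in this order (a step that is already met when the one before it is completed fails the run):
1. round 1: the blade tip is down among the stones on the side beside the red mark (x of paddle_tip in the frame of bowl between 0.014 and 0.075 m and y of paddle_tip in the frame of bowl between -0.014 and 0.014 m and z of paddle_tip in the frame of bowl below 0.038 m), for 0.05 s.
2. round 1: the blade tip is down among the stones on the side a quarter turn anticlockwise from the mark (y of paddle_tip in the frame of bowl between 0.014 and 0.075 m and x of paddle_tip in the frame of bowl between -0.014 and 0.014 m and z of paddle_tip in the frame of bowl below 0.038 m), for 0.05 s.
3. round 1: the blade tip is down among the stones on the side opposite the mark (x of paddle_tip in the frame of bowl between -0.075 and -0.014 m and y of paddle_tip in the frame of bowl between -0.014 and 0.014 m and z of paddle_tip in the frame of bowl below 0.038 m), for 0.05 s.
4. round 1: the blade tip is down among the stones on the side three quarters of a turn anticlockwise from the mark (y of paddle_tip in the frame of bowl between -0.075 and -0.014 m and x of paddle_tip in the frame of bowl between -0.014 and 0.014 m and z of paddle_tip in the frame of bowl below 0.038 m), for 0.05 s.
5. round 2: the blade tip is down among the stones on the side beside the red mark (all of step 1), for 0.05 s.
6. round 2: the blade tip is down among the stones on the side a quarter turn anticlockwise from the mark (all of step 2), for 0.05 s.
7. round 2: the blade tip is down among the stones on the side opposite the mark (all of step 3), for 0.05 s.
8. round 2: the blade tip is down among the stones on the side three quarters of a turn anticlockwise from the mark (all of step 4), for 0.05 s.
9. round 2: the blade tip is down among the stones on the side beside the red mark (all of step 5), for 0.05 s.
At the end, for the whole second after the job is handed in: Paddle released, still in both forks: within 7 mm of the slots' line, 5 mm of lying height, 0.12 rad of their line, tip 104-150 mm along its +x and under 45 mm up. Nine stones in the bowl (within 96 mm of its axis, below its rim); at least two orange ones over 30 mm from their starts (y of paddle in the frame of rest between -0.007 and 0.007 m and z of paddle in the frame of rest between 0.05 and 0.06 m and x of paddle_tip in the frame of rest between 0.104 and 0.15 m and z of paddle_tip in the frame of rest below 0.045 m and angle between the x axis of paddle and the x axis of rest, either way round below 0.12 rad and linear speed of paddle below 0.02 m/s and horizontal distance between each of orange1, orange2, orange3, grey1, grey2, grey3, grey4, grey5, grey6 and bowl below 0.096 m and height (world z) of each of orange1, orange2, orange3, grey1, grey2, grey3, grey4, grey5, grey6 below 0.07 m and (distance of each of orange1, orange2 from where it was at the start of the episode above 0.03 m or distance of each of orange1, orange3 from where it was at the start of the episode above 0.03 m or distance of each of orange2, orange3 from where it was at the start of the episode above 0.03 m)); the robot touches nothing.
It fails at once if the tape measure is shifted by more than 30 mm or tipped over (distance of tape from where it was at the start of the episode above 0.03 m or angle between tape's own z axis and vertical above 0.5 rad).
It fails at once if the jar is shifted by more than 30 mm or tipped over (distance of jar from where it was at the start of the episode above 0.03 m or angle between jar's own z axis and vertical above 0.5 rad).
It fails at once if the water bottle is shifted by more than 30 mm or tipped over (distance of water from where it was at the start of the episode above 0.03 m or angle between water's own z axis and vertical above 0.5 rad).
It also fails if it takes over 72 s, if anything falls off the work surface, if the arm or the gripper's body presses on something with over 40 N, if the wrist force passes 120 N, or if a joint passes its speed limit or range.

## Robot

A 7-joint arm with a two-finger parallel gripper is mounted at the origin on the work surface. World frame = base frame: x ahead of the robot, y to its left, z up, the work surface at z = 0. Lengths are in m, angles in rad, forces in N, time in s.
With the tool pointing down it reaches from about 0.35 to 0.9 m from the base axis. Payload 8.1 kg.
Tool frame: the origin (TCP) lies at the very end of the fingers, on their centre line; the grasp point (between the pads) lies 19 mm behind it; z points along the fingers, y is the line along which they close (so a half turn about z gives the same grasp; the last joint's range is limited). The gripper opens to 92 mm and grips with 3 to 60 N. Pads are 19 mm wide; open, the fingers measure 130 mm over their backs; the gripper's body (75 mm by 190 mm) begins 47 mm behind the grasp point.
Start: joints at [1.007, 0.434, 0.025, 1.573, -0.012, 1.134, -0.075], TCP at [0.278, -0.56, 0.227] pointing down, gripper open.
Joint ranges: [-2.62, 2.62], [-0.44, 2.09], [-1.27, 1.32], [0.08, 2.57], [-1.32, 4.46], [0.12, 2], [-2.74, 2.74]. Speed limits (rad/s): [2.22, 2.22, 3.01, 3.01, 3.14, 3.14, 3.14].

## Interface

Orientations are given as a rotation vector (axis times angle).
In Python, from cell import arm gives the robot as it stands.
- The arm moves only by the tool carry_out, never from a script. Its argument "commands" is a list of rows, each a list of 7 numbers: the opening, from 0 (shut) to 1 (fully open), then the shift along the tool's x, y, z each as a share of 0.025 m, from -1 to 1, then the turn, a rotation vector about the tool's x, y, z each as a share of 0.1 rad, from -1 to 1. A call has 1 to 8 rows; each row shifts and turns the commanded pose from where the row before left it, along the tool's axes as they then stand; what a row does not reach is not made up. A row lasts 1/10 s, in which the tool goes at most 50 mm and 8.59 degrees, less where a joint would pass 70% of its speed; a pose out of reach is approached as far as the arm can. A call with a number of a shift or a turn outside -1 to 1 is refused whole. A call with a gripper value outside its range is refused whole. The fingers move at their own pace and stop on an object; "squeeze" is the grip in N (left out, the last holds). Time passes only in rows, so rows that do not move let the fingers close. It gives the time, the measured TCP pose, the force, the opening and the grip force at its end, in the units of the state.
- arm.observe(): the state, without advancing time (a new reading comes with each control period).
- arm.get_image(name): name is "scene" or "top"; returns a dict with "pixels" (384x512x3 uint8, red, green, blue), "range_z" (384x512 float32, m along the optical axis (not along the pixel's ray), 0 where there is no reading), "mtx" (3x3 intrinsics, pixels), "R" (3x3) and "t" (3): a world point X has camera coordinates R X + t. Camera axes: x right, y down, z forward; pixel columns grow to the right and rows downward; lengths in m; the calibration is good to about 2 mm. A picture is of the moment at which its call begins.
- arm.sign_off(): hands the job in; it is judged then, once.
The state is a dict: "clock": time; "joints": joint angles; "dq": joint speeds; "joint_efforts": joint torques, N m; "position": TCP position; "ee_rot": TCP orientation; "force": force on the tool from outside, world axes, zero at the start; "ft_torque": the same for the moment, N m; "width": opening from 0.0 (shut) to 1.0 (fully open); "gripper_force": force on a finger pad.
Only numpy, scipy, OpenCV 4.12 (cv2) and the standard library are available. Lean on these libraries where they do the work, as an engineer would, in place of code of your own. Each camera call takes 0.05 s, during which the arm holds its last target. There are 200 camera calls.

## Working session

There is one attempt and no reset: what is moved stays moved. The work goes in short steps, Python scripts to look and compute and a tool call to move; the robot and the scene stay as the last step left them, time stands still between calls to the robot, and variables do not carry over. Pictures are saved under pics/ and viewed, at most 10 in all, crops included, and the job is handed in when it is done.

Besides the shell and the picture viewer there is one more tool, called after ">>>" in YAML: its name, and indented under it one key for each argument. carry_out: Moves the arm, as the interface text tells. Shift numbers are shares of 0.025 m and turn numbers shares of 0.1 rad, none past 1 either way. Its arguments: {"type":"object","properties":{"commands":{"type":"array"},"squeeze":{"type":"number"}},"required":["commands"]}

```bash
mkdir -p pics; python3 - <<'E'
from cell import arm
import cv2,numpy as np
for n in("top","scene"):
    d=arm.get_image(n); np.savez(f"{n}0.npz",**d)
    cv2.imwrite(f"pics/{n}0.png",d["pixels"][:,:,::-1])
    R,t=d["R"],d["t"];print(n,d["mtx"].round(1).tolist(),R.round(3).tolist(),(-R.T@t).round(3))
print(arm.observe())
E
```

```text
top [[495.3, 0.0, 259.9], [0.0, 495.3, 187.3], [0.0, 0.0, 1.0]] [[-0.117, -0.993, -0.002], [-0.973, 0.115, -0.2], [0.199, -0.022, -0.98]] [ 0.312 -0.114  1.203]
scene [[482.3, 0.0, 246.2], [0.0, 482.3, 189.6], [0.0, 0.0, 1.0]] [[-0.184, 0.983, 0.013], [0.816, 0.16, -0.556], [-0.548, -0.092, -0.831]] [ 1.293 -0.003  1.188]
{'clock': 0.1, 'joints': array([ 1.00739417,  0.43513668,  0.02497336,  1.5740103 , -0.01159369,
        1.13397521, -0.07511574]), 'dq': array([ 5.35321864e-04, -8.94836175e-04,  7.83306464e-04, -2.39887629e-03,
        4.32618265e-04, -9.76669896e-05,  1.88265097e-04]), 'joint_efforts': array([ 3.09356881e-03, -6.69126678e+01,  9.87657420e-01, -3.15145326e+01,
       -6.05620933e-02,  3.72758461e-02,  2.93066580e-05]), 'position': array([ 0.27766653, -0.55942898,  0.22603214]), 'ee_rot': array([-3.05732794e+00, -7.17013847e-01,  6.95673652e-04]), 'force': array([-1.02841648,  0.49338271, -0.32263772]), 'ft_torque': array([ 0.0142124 ,  0.02758518, -0.03008301]), 'gripper_force': 0.0, 'width': 0.9995920602266188}
```

View pics/top0.png

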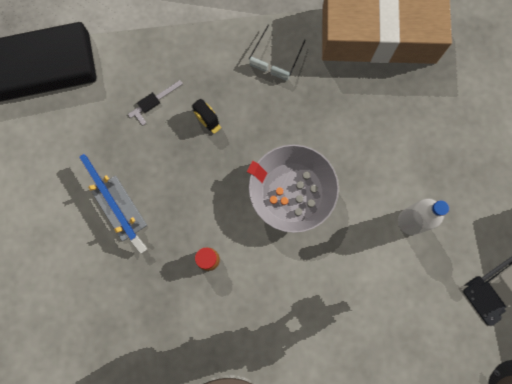

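View pics/scene0.png

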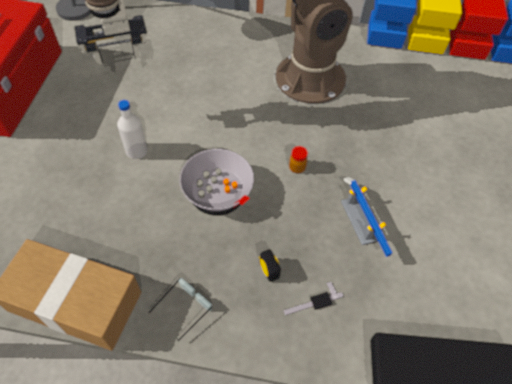

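The top view shows the bowl at about (294,189) with its red mark at (258,172). The three orange stones lie near (280,196). The paddle runs from (85,157) to its white blade at (140,244), with the fork tips yellow. The jar is at (207,259), the tape at (206,116) and the bottle at (430,212).

```bash
cat > h.py <<'E'
import numpy as np,cv2
def load(f): return dict(np.load(f))
def world(d):
    v,u=np.indices(d["range_z"].shape); r=np.stack([u,v,np.ones_like(u)],-1)@np.linalg.inv(d["mtx"]).T
    return (r*d["range_z"][...,None]-d["t"])@d["R"]
def ray(d,uv,z):
    uv=np.atleast_2d(uv); r=np.c_[uv,np.ones(len(uv))]@np.linalg.inv(d["mtx"]).T@d["R"]; c=-d["R"].T@d["t"]
    return c+r*((z-c[2])/r[:,2])[:,None]
def hsv(d): return cv2.cvtColor(d["pixels"],cv2.COLOR_RGB2HSV)
def mask(d,lo,hi,box):
    m=cv2.inRange(hsv(d),lo,hi); k=np.zeros_like(m); a,b,c,e=box; k[b:e,a:c]=m[b:e,a:c]; return k
def blobs(m,mina=6):
    n,_,s,c=cv2.connectedComponentsWithStats(m); return [(c[i],s[i,4]) for i in range(1,n) if s[i,4]>=mina]
def paddle(d,box):
    m=mask(d,(100,120,60),(130,255,255),box); W=world(d); P=W[m>0]
    zt=np.median(P[:,2]); uv=np.argwhere(m>0)[:,::-1]; return m,P,uv
E
python3 - <<'E'
from h import *
for n,pb,bb,fb in(("top",(70,140,160,260),(240,135,350,240),(80,160,160,250)),("scene",(330,170,400,260),(170,140,265,220),(335,170,400,250))):
    d=load(n+"0.npz");W=world(d);print(n)
    m,P,uv=paddle(d,pb);top=P[P[:,2]>0.058]
    Q=ray(d,uv,.065); c,_,_,_=cv2.fitLine(Q[:,:2].astype(np.float32),cv2.DIST_L2,0,.01,.01).ravel(),0,0,0
    s=(Q[:,:2]-c[2:])@c[:2]; print("paddle z pct",np.percentile(P[:,2],[5,50,95]).round(3),"dir",c[:2],"ends",(c[2:]+s.min()*c[:2]).round(4),(c[2:]+s.max()*c[:2]).round(4),np.ptp(s).round(3))
    for b,a in blobs(mask(d,(15,150,120),(35,255,255),fb),3): print("fork",b.round(1),a,ray(d,b,.066).round(4)[0])
    for b,a in blobs(mask(d,(5,160,120),(18,255,255),bb),3): print("orange",b.round(1),a,ray(d,b,.036).round(4)[0])
    mr=mask(d,(0,160,100),(4,255,255),bb)|mask(d,(172,160,100),(180,255,255),bb)
    print("red",blobs(mr,3)); 
    a,b,cc,e=bb; S=W[b:e,a:cc].reshape(-1,3); r=S[(S[:,2]>.070)&(S[:,2]<.08)]
    # circle fit of rim
    A=np.c_[2*r[:,:2],np.ones(len(r))]; x=np.linalg.lstsq(A,(r[:,:2]**2).sum(1),rcond=None)[0]
    print("bowl",x[:2].round(4),np.sqrt(x[2]+x[0]**2+x[1]**2).round(4),len(r))
    R=W[mr>0]; h=R[:,2]>.068; print("redrim",R[h].mean(0).round(4),h.sum(),"angle",np.arctan2(*(R[:,:2].mean(0)-x[:2])[::-1]))
    for nm,bx in(("jar",(190,245,222,275)),("tape",(190,95,225,137)),("water",(395,195,452,240))) if n=="top" else(): 
        T=W[bx[1]:bx[3],bx[0]:bx[2]].reshape(-1,3);T=T[T[:,2]>.03];print(nm,T.min(0).round(3),T.max(0).round(3))
    I=d["pixels"][min(pb[1],bb[1])-5:max(pb[3],bb[3])+5,min(pb[0],bb[0])-5:max(pb[2],bb[2])+5]
    if n=="top": cv2.imwrite("pics/topc.png",cv2.resize(I,None,fx=2.7,fy=2.7,interpolation=2)[:,:,::-1])
E
```

```text
top
paddle z pct [0.048 0.063 0.067] dir [0.8891963 0.4575259] ends [0.4598 0.1631] [0.6712 0.2719] 0.238
fork [105.4 178.8] 9 [0.6054 0.2185 0.066 ]
fork [ 91.9 187.9] 9 [0.5873 0.2513 0.066 ]
fork [131.7 220.6] 9 [0.4993 0.1638 0.066 ]
fork [117.5 230.1] 11 [0.481  0.1976 0.066 ]
orange [279.1 191.1] 26 [ 0.5337 -0.1852  0.036 ]
orange [273.1 199.7] 28 [ 0.5145 -0.1683  0.036 ]
orange [283.7 200.6] 29 [ 0.5094 -0.1933  0.036 ]
red [(array([256.7839196, 171.0201005]), np.int32(199))]
bowl [ 0.5318 -0.2147] 0.102 628
redrim [ 0.5886 -0.1286  0.0746] 90 angle 0.9831076783974013
jar [ 0.312 -0.114  0.032] [0.42  0.028 1.203]
tape [ 0.312 -0.114  0.03 ] [0.781 0.003 1.203]
water [ 0.312 -0.527  0.03 ] [ 0.461 -0.114  1.203]
scene
paddle z pct [0.047 0.063 0.068] dir [0.8918406  0.45234978] ends [0.4668 0.1635] [0.6806 0.2719] 0.24
fork [363.9 188.8] 25 [0.4871 0.1979 0.066 ]
fork [351.3 191.8] 12 [0.5043 0.1637 0.066 ]
fork [382.5 224.5] 26 [0.5937 0.2527 0.066 ]
fork [369.3 228.1] 12 [0.6116 0.2185 0.066 ]
orange [226.4 185.2] 62 [ 0.5297 -0.1887  0.036 ]
orange [234.1 184.4] 25 [ 0.5229 -0.1675  0.036 ]
red [(array([243.2       , 199.96363636]), np.int32(55))]
bowl [ 0.5362 -0.2146] 0.1022 382
redrim [ 0.594  -0.1269  0.0749] 53 angle 0.9915396918246246
```

View pics/topc.png

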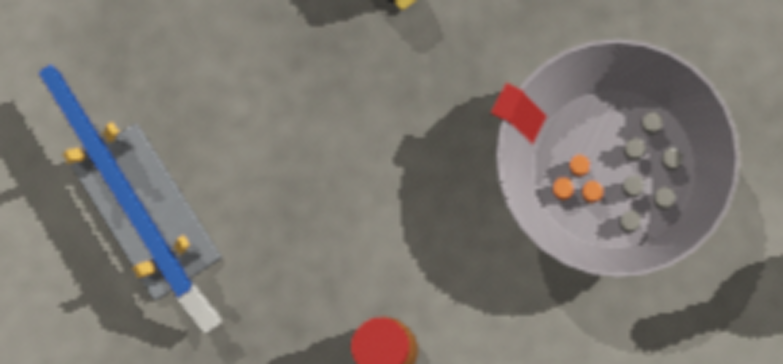

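>>> carry_out:
  commands:
    - [0.6,0,0,-1,0,0,0]
    - [0.6,0,0,-1,0,0,0]
    - [0.6,0,0,-1,0,0,0]
    - [0.6,0,0,-1,0,0,0]
    - [0.6,0,0,-1,0,0,-0.12]
    - [0.6,0.8,-0.8,0,0,0,0]
    - [0.6,0.95,-0.9,0,0,0,0]
    - [0.6,0.95,-0.9,0,0,0,0]
  squeeze: 40

```text
clock: 0.9
position: [0.3084, -0.4701, 0.3513]
ee_rot: [-3.054, -0.735, 0.0]
force: [0.8, -0.2, 0.4]
width: 0.599
gripper_force: 0.0
```

>>> carry_out:
  commands:
    - [0.6,0.95,-0.9,0,0,0,0]
    - [0.6,0.95,-0.9,0,0,0,0]
    - [0.6,0.95,-0.9,0,0,0,0]
    - [0.6,0.95,-0.9,0,0,0,0]
    - [0.6,0.95,-0.9,0,0,0,0]
    - [0.6,0.95,-0.9,0,0,0,0]
    - [0.6,0.95,-0.9,0,0,0,0]
    - [0.6,0.95,-0.9,0,0,0,0]

```text
clock: 1.7
position: [0.3956, -0.223, 0.3515]
ee_rot: [-3.054, -0.736, 0.001]
force: [0.1, 0.4, 0.1]
width: 0.598
gripper_force: 0.0
```

>>> carry_out:
  commands:
    - [0.6,0.95,-0.9,0,0,0,0]
    - [0.6,0.95,-0.9,0,0,0,0]
    - [0.6,0.95,-0.9,0,0,0,0]
    - [0.6,0.95,-0.9,0,0,0,0]
    - [0.6,0.95,-0.9,0,0,0,0]
    - [0.6,0.95,-0.9,0,0,0,0]
    - [0.6,0.95,-0.9,0,0,0,0]
    - [0.6,0.95,-0.9,0,0,0,0]

```text
clock: 2.5
position: [0.4829, 0.0235, 0.3515]
ee_rot: [3.054, 0.735, -0.001]
force: [0.3, -1.0, 0.7]
width: 0.596
gripper_force: 0.0
```

>>> carry_out:
  commands:
    - [0.6,0.95,-0.9,0,0,0,0]
    - [0.6,0.95,-0.9,0,0,0,0]
    - [0.6,0.95,-0.9,0,0,0,0]
    - [0.6,0.95,-0.9,0,0,0,0]
    - [0.6,0.95,-0.9,0.5,0,0,0]
    - [0.6,0.93,-0.88,1,0,0,0]
    - [0.6,0,0,1,0,0,0]
    - [0.6,0,0,1,0,0,0]

```text
clock: 3.3
position: [0.5476, 0.208, 0.2626]
ee_rot: [-3.053, -0.739, 0.002]
force: [-0.2, 0.0, -0.2]
width: 0.598
gripper_force: 0.0
```

>>> carry_out:
  commands:
    - [0.6,0,0,1,0,0,0]
    - [0.6,0,0,1,0,0,0]
    - [0.6,0,0,1,0,0,0]
    - [0.6,0,0,1,0,0,0]
    - [0.6,0,0,1,0,0,0]
    - [0.6,0,0,0,0,0,0]

```text
clock: 3.9
position: [0.5458, 0.2053, 0.1358]
ee_rot: [3.053, 0.735, -0.01]
force: [-0.9, -0.0, -0.1]
width: 0.598
gripper_force: 0.0
```

```bash
python3 - <<'E'
from cell import arm
import cv2,numpy as np
from h import *
o=arm.observe();print(o["joints"].round(2),o["position"].round(4),o["ee_rot"].round(3))
a=arm.get_image("top");b=arm.get_image("scene");np.savez("t1.npz",**a);np.savez("s1.npz",**b)
c=lambda d,x,y,w,h:cv2.resize(d["pixels"][y:y+h,x:x+w],None,fx=3,fy=3)[:,:,::-1]
cv2.imwrite("pics/g1.png",np.hstack([c(a,60,130,120,130),c(b,310,130,120,130)]))
E
```

```text
[-0.11  0.51 -0.48  1.75  0.28  0.96 -1.8 ] [0.5458 0.2053 0.1358] [ 3.053  0.735 -0.01 ]
```

View pics/g1.png

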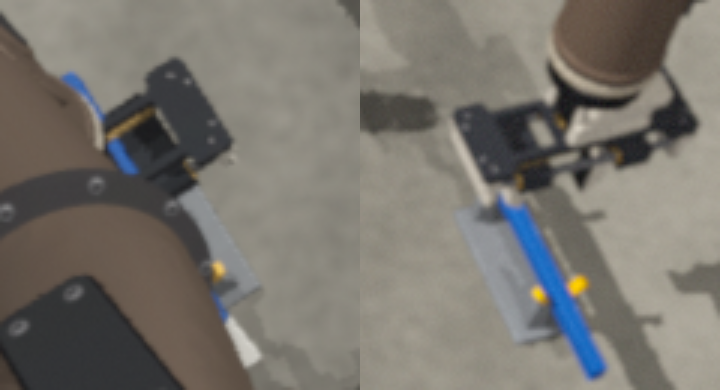

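The left view shows the fingers lined up across the handle and the right view shows them straddling it from above. Descending now.

>>> carry_out:
  commands:
    - [0.6,0.13,-0.06,1,0,0,0]
    - [0.6,0,0,1,0,0,0]
    - [0.6,0,0,1,0,0,0]
    - [0.6,0,0,0.6,0,0,0]
    - [0.6,0,0,0.35,0,0,0]
    - [0.6,0,0,0,0,0,0]
    - [0.6,0,0,0,0,0,0]

```text
clock: 4.7
position: [0.5509, 0.21, 0.0415]
ee_rot: [-3.054, -0.736, -0.002]
force: [0.1, -0.2, 0.4]
width: 0.6
gripper_force: 0.0
```

>>> carry_out:
  commands:
    - [0.6,0,0,0.22,0,0,0]
    - [0.6,0,0,0,0,0,0]
    - [0,0,0,0,0,0,0]
    - [0,0,0,0,0,0,0]
    - [0,0,0,0,0,0,0]
    - [0,0,0,0,0,0,0]
    - [0,0,0,0,0,0,0]
    - [0,0,0,0,0,0,0]

```text
clock: 5.5
position: [0.5502, 0.2096, 0.035]
ee_rot: [-3.054, -0.736, -0.0]
force: [-0.7, -0.4, 0.9]
width: 0.152
gripper_force: 40.0
```

>>> carry_out:
  commands:
    - [0,0,0,-0.6,0,0,0]
    - [0,0,0,-1,0,0,0]
    - [0,0,0,-1,0,0,0]
    - [0,0,0,-1,0,0,0]
    - [0,0,0,-1,0,0,0]
    - [0,0,0,-1,0,0,0]
    - [0,0,0,-1,0,0,0]
    - [0,0,0,-1,0,0,0]

```text
clock: 6.3
position: [0.5498, 0.2095, 0.2271]
ee_rot: [-3.054, -0.736, -0.001]
force: [0.4, 0.2, -1.3]
width: 0.151
gripper_force: 40.0
```

>>> carry_out:
  commands:
    - [0,0,0.9,0,0,0,1]
    - [0,0,0.9,0,0,0,1]
    - [0,0,0.9,0,0,0,1]
    - [0,0,0.9,0,0,0,1]
    - [0,0,0.9,0,0,0,1]
    - [0,0,0.9,0,0,0,1]
    - [0,0,0.9,0,0,0,1]
    - [0,0,0.9,0,0,0,1]

```text
clock: 7.1
position: [0.5715, 0.0348, 0.226]
ee_rot: [-3.098, 0.518, -0.001]
force: [0.5, -0.9, -1.4]
width: 0.145
gripper_force: 40.0
```

>>> carry_out:
  commands:
    - [0,0,0,0,0,1,0]
    - [0,0,0,0,0,1,0]
    - [0,0,0,0,0,1,0]
    - [0,0,0,0,0,1,0]
    - [0,0,0,0,0,1,0]
    - [0,0,0,0,0,1,0]
    - [0,0,0,0,0,1,0]
    - [0,0,0,0,0,0.8,0]

```text
clock: 7.9
position: [0.5753, 0.0299, 0.2135]
ee_rot: [2.895, -0.473, 0.78]
force: [0.4, 0.3, -1.9]
width: 0.149
gripper_force: 40.0
```

>>> carry_out:
  commands:
    - [0,0,0.5,0,0,0,0]
    - [0,0,1,0,0,0,0]
    - [0,0,1,0,0,0,0]
    - [0,0,1,0,0,0,0]
    - [0,0,1,0,0,0,0]
    - [0,0,0.5,0,0,0,0]
    - [0,0,0,0,0,0,0]

```text
clock: 8.6
position: [0.5336, -0.0919, 0.2162]
ee_rot: [2.892, -0.48, 0.778]
force: [0.3, -0.4, -0.9]
width: 0.149
gripper_force: 40.0
```

```bash
cat > st.py <<'E'
from cell import arm
import numpy as np
from scipy.spatial.transform import Rotation as Ro
C=np.array([.534,-.2147,0]);rho=.987;B=Ro.from_euler('z',rho).as_matrix()
PIT=np.array([-.1268,0,.0225-.019])  # tip in tool frame
def state(o=None):
    o=o or arm.observe();R=Ro.from_rotvec(o["ee_rot"]).as_matrix();tip=o["position"]+R@PIT
    print("t",round(o["clock"],1),"pos",o["position"].round(4),"x",R[:,0].round(3),"z",R[:,2].round(3),"tip bowl mm",(B.T@(tip-C)*1000).round(1),"q",o["joints"].round(2),"F",o["force"].round(1))
    return R,tip
def to(b,R,tip): # units for tip -> bowl point (m)
    return R.T@(C+B@np.array(b)-tip)/.025
E
python3 - <<'E'
from st import *
R,t=state();print(to([.045,0,.12],R,t).round(2))
print("unit bowl x,y,z in tool:",(R.T@B/.025/1000).round(4))
E
```

```text
t 8.6 pos [ 0.5336 -0.0919  0.2162] x [ 0.819 -0.273  0.505] z [ 0.47  -0.184 -0.863] tip bowl mm [ 74.3 172.  149.1] q [-0.52  0.06  0.46  2.27  0.53  0.37 -2.41] F [ 0.3 -0.4 -0.9]
[4.89 2.8  4.28]
unit bowl x,y,z in tool: [[ 0.0089 -0.0334  0.0202]
 [-0.0388 -0.0098  0.0009]
 [ 0.0042 -0.0198 -0.0345]]
```

>>> carry_out:
  commands:
    - [0,0,0,0,0,0.9,0]
    - [0,0,0,0,0,0.9,0]
    - [0,0,0,0,0,0.8,0]
    - [0,0,0,0,0,0,0]
    - [0,0,0,0,0,0,0]

```text
clock: 9.1
position: [0.5429, -0.0972, 0.2104]
ee_rot: [2.833, -0.466, 0.883]
force: [0.0, 0.3, -0.3]
width: 0.152
gripper_force: 40.0
```

```bash
python3 - <<'E'
from st import *
R,t=state();print(to([.045,0,.12],R,t).round(2))
E
```

```text
t 9.1 pos [ 0.5429 -0.0972  0.2104] x [ 0.78  -0.251  0.573] z [ 0.531 -0.22  -0.818] tip bowl mm [ 75.3 155.4 134.8] q [-0.99  0.09  0.98  2.35  0.77  0.24 -2.63] F [ 0.   0.3 -0.3]
[4.3  2.66 3.86]
```

>>> carry_out:
  commands:
    - [0,0.72,0.44,0.64,0,0,0]
    - [0,0.72,0.44,0.64,0,0,0]
    - [0,0.72,0.44,0.64,0,0,0]
    - [0,0.72,0.44,0.64,0,0,0]
    - [0,0.72,0.44,0.64,0,0,0]
    - [0,0.7,0.44,0.64,0,0,0]
    - [0,0,0,0,0,0,0]
    - [0,0,0,0,0,0,0]

```text
clock: 9.9
position: [0.6452, -0.2008, 0.1975]
ee_rot: [2.832, -0.473, 0.882]
force: [0.3, -0.2, -1.4]
width: 0.147
gripper_force: 40.0
```

```bash
python3 - <<'E'
from st import *
R,t=state();print(to([.045,0,.12],R,t).round(2))
E
```

```text
t 9.9 pos [ 0.6452 -0.2008  0.1975] x [ 0.779 -0.255  0.573] z [ 0.529 -0.222 -0.819] tip bowl mm [ 45.8  13.2 122. ] q [-0.12  0.3   0.32  2.09  0.23  0.18 -1.96] F [ 0.3 -0.2 -1.4]
[0.36 0.15 0.36]
```

```bash
python3 - <<'E'
from st import *
from h import *
R,t=state()
a=arm.get_image("top");b=arm.get_image("scene")
c=lambda d,x,y,w,h:cv2.resize(d["pixels"][y:y+h,x:x+w],None,fx=2.5,fy=2.5)[:,:,::-1]
ims=[]
for d,x,y in((a,220,110),(b,140,90)):
    p=d["R"]@t+d["t"];p=d["mtx"]@p;p=p[:2]/p[2];print("tip px",p.round(1))
    ims.append(c(d,x,y,150,150))
cv2.imwrite("pics/g2.png",np.hstack(ims))
for z in(.12,.031): print(to([.045,0,z],R,t).round(2))
E
```

```text
t 9.9 pos [ 0.6452 -0.2008  0.1975] x [ 0.779 -0.255  0.573] z [ 0.529 -0.222 -0.819] tip bowl mm [ 45.8  13.2 122. ] q [-0.12  0.3   0.32  2.09  0.23  0.18 -1.96] F [ 0.3 -0.2 -1.4]
tip px [272.6 178.2]
tip px [231.3 174. ]
[0.36 0.15 0.36]
[-1.67  0.02  3.28]
```

View pics/g2.png

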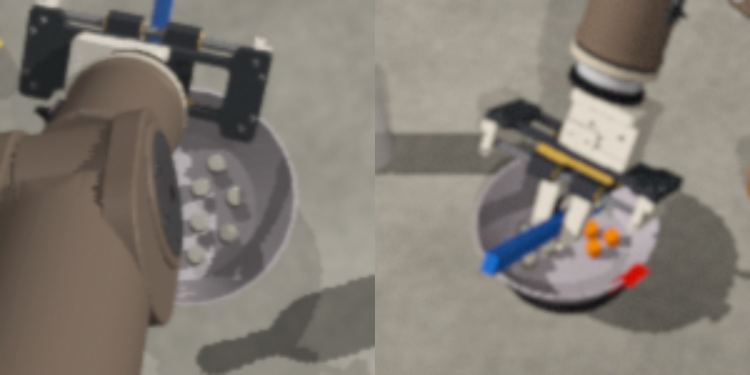

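>>> carry_out:
  commands:
    - [0,0,0,0.6,0,0,0]
    - [0,-0.4,0,0.7,0,0,0]
    - [0,-0.4,0,0.7,0,0,0]
    - [0,-0.4,0,0.5,0,0,0]
    - [0,-0.15,0,0.3,0,0,0]
    - [0,0,0,0,0,0,0]
    - [0,0,0,0,0,0,0]

```text
clock: 10.7
position: [0.6548, -0.207, 0.145]
ee_rot: [2.827, -0.475, 0.872]
force: [-0.5, -0.2, -0.4]
width: 0.146
gripper_force: 40.0
```

```bash
python3 - <<'E'
from st import *
from h import *
R,t=state();o=arm.observe()
d=arm.get_image("scene");m=mask(d,(100,120,60),(130,255,255),(140,90,260,250))
uv=np.argwhere(m>0)[:,::-1];print(len(uv))
l=cv2.fitLine(uv.astype(np.float32),cv2.DIST_L2,0,.01,.01).ravel()
s=(uv-l[2:])@l[:2];print("obs ends",l[2:]+s.min()*l[:2],l[2:]+s.max()*l[:2])
for p in([.14,0,-.019],[.14,0,-.029],[.02,0,-.019]): 
    q=d["mtx"]@(d["R"]@(o["position"]+R@np.array(p))+d["t"]);print("pred",p,(q[:2]/q[2]).round(1))
print(to([.045,0,.030],R,t).round(2))
E
```

```text
t 10.7 pos [ 0.6548 -0.207   0.145 ] x [ 0.781 -0.256  0.569] z [ 0.523 -0.228 -0.821] tip bowl mm [45.7  2.  70. ] q [ 0.05  0.39  0.12  2.1   1.02  0.12 -2.74] F [-0.5 -0.2 -0.4]
263
obs ends [180.92766865 212.89460063] [213.19946351 190.74783208]
pred [0.14, 0, -0.019] [183. 211.]
pred [0.14, 0, -0.029] [184.2 207.3]
pred [0.02, 0, -0.019] [207.  195.7]
[-0.85 -0.02  1.36]
```

>>> carry_out:
  commands:
    - [0,0.4,0,-0.7,0,0,0]
    - [0,0.4,0,-0.7,0,0,0]
    - [0,0.4,0,-0.7,0,0,0]
    - [0,0.4,0,-0.7,0,-0.9,0]
    - [0,0.3,0,-0.7,0,-0.9,0]
    - [0,0.3,0,-0.7,0,-0.9,0]
    - [0,0.2,0,-0.7,0,-0.9,0]
    - [0,0.1,0,-0.7,0,-0.9,0]

```text
clock: 11.55
position: [0.6453, -0.1964, 0.2989]
ee_rot: [3.014, -0.524, 0.234]
force: [0.9, -0.2, -1.1]
width: 0.148
gripper_force: 40.0
```

>>> carry_out:
  commands:
    - [0,0,0,-0.5,0,-0.9,0]
    - [0,0,0,-0.5,0,-0.7,0]
    - [0,0,0,0,0,0,0]
    - [0,0,0,0,0,0,0]

```text
clock: 11.95
position: [0.6435, -0.1946, 0.321]
ee_rot: [3.046, -0.533, -0.002]
force: [-0.2, -0.6, -1.5]
width: 0.148
gripper_force: 40.0
```

```bash
python3 - <<'E'
from st import *
from h import *
R,t=state();d=load("top0.npz");print("cap",ray(d,[441,208],.21).round(3),"jar",ray(d,[207,259],.075).round(3))
E
```

```text
t 11.9 pos [ 0.6435 -0.1946  0.321 ] x [ 0.941 -0.34   0.007] z [-0.01  -0.048 -0.999] tip bowl mm [ 47.2  42.9 316.6] q [ 0.45  0.5  -0.45  1.27  0.26  1.42 -1.9 ] F [-0.2 -0.6 -1.5]
cap [[ 0.427 -0.496  0.21 ]] jar [[ 0.39  -0.002  0.075]]
```

>>> carry_out:
  commands:
    - [0,0,0,0,0,0,-1]
    - [0,0,0,0,0,0,-1]
    - [0,0,0,0,0,0,-1]
    - [0,0,0,0,0,0,-1]
    - [0,0,0,0,0,0,-1]
    - [0,0,0,0,0,0,-1]
    - [0,0,0,0,0,0,-1]
    - [0,0,0,0,0,0,-1]

```text
clock: 12.75
position: [0.6422, -0.1949, 0.3211]
ee_rot: [3.015, 0.703, -0.034]
force: [-0.4, 0.5, -1.0]
width: 0.15
gripper_force: 40.0
```

>>> carry_out:
  commands:
    - [0,0,0,0,0,0,-1]
    - [0,0,0,0,0,0,-1]
    - [0,0,0,0,0,0,-1]
    - [0,0,0,0,0,0,-1]
    - [0,0,0,0,0,0,-1]
    - [0,0,0,0,0,0,-1]
    - [0,0,0,0,0,0,-1]
    - [0,0,0,0,0,0,-1]

```text
clock: 13.55
position: [0.6422, -0.1948, 0.3211]
ee_rot: [2.512, 1.828, -0.059]
force: [-1.1, -0.9, -1.1]
width: 0.148
gripper_force: 40.0
```

>>> carry_out:
  commands:
    - [0,0,0,0,0,0,-1]
    - [0,0,0,0,0,0,-1]
    - [0,0,0,0,0,0,-1]
    - [0,0,0,0,0,0,-1]
    - [0,0,0,0,0,0,-1]
    - [0,0,0,0,0,0,-1]
    - [0,0,0,0,0,0,-1]
    - [0,0,0,0,0,0,-1]

```text
clock: 14.35
position: [0.6423, -0.1947, 0.3211]
ee_rot: [1.61, 2.677, -0.076]
force: [-0.4, -0.7, -0.8]
width: 0.151
gripper_force: 40.0
```

>>> carry_out:
  commands:
    - [0,0,0,0,0,0,-1]
    - [0,0,0,0,0,0,-1]
    - [0,0,0,0,0,0,-1]
    - [0,0,0,0,0,0,-1]
    - [0,0,0,0,0,0,-1]
    - [0,0,0,0,0,0,-1]
    - [0,0,0,0,0,0,-1]
    - [0,0,0,0,0,0,0]

```text
clock: 15.15
position: [0.6424, -0.1949, 0.321]
ee_rot: [-0.601, -3.081, 0.08]
force: [1.9, 0.4, -0.7]
width: 0.153
gripper_force: 40.0
```

```bash
python3 - <<'E'
from st import *
R,t=state()
T=np.c_[[np.cos(2.76),np.sin(2.76),0],[np.sin(2.76),-np.cos(2.76),0],[0,0,-1]]
print("turn units to level, heading outward",(Ro.from_matrix(R.T@T).as_rotvec()*10).round(2))
print(to([.045,0,.12],R,t).round(2))
E
```

```text
t 15.2 pos [ 0.6424 -0.1949  0.321 ] x [-0.927  0.376 -0.008] z [-0.011 -0.05  -0.999] tip bowl mm [ 101.2 -203.9  318.6] q [ 0.76  0.68 -1.11  1.24  0.65  1.58  0.93] F [ 1.9  0.4 -0.7]
turn units to level, heading outward [-0.5   0.08 -0.04]
[ 8.5  -0.2   7.89]
```

>>> carry_out:
  commands:
    - [0,0.8,0,0,-0.5,0,0]
    - [0,0.8,0,0,0,0,0]
    - [0,0.8,0,0,0,0,0]
    - [0,0.8,0,0,0,0,0]
    - [0,0.8,0,0,0,0,0]
    - [0,0.8,0,0,0,0,0]
    - [0,0.8,0,0,0,0,0]
    - [0,0,0,0,0,0,0]

```text
clock: 15.95
position: [0.5111, -0.1411, 0.3203]
ee_rot: [0.606, 3.075, -0.006]
force: [0.3, 0.6, -0.8]
width: 0.153
gripper_force: 40.0
```

>>> carry_out:
  commands:
    - [0,0,0,0,0,0.9,0]
    - [0,0,0,0,0,0.9,0]
    - [0,0,0,0,0,0.9,0]
    - [0,0,0,0,0,0.9,0]
    - [0,0,0,0,0,0.9,0]
    - [0,0,0,0,0,0.9,0]
    - [0,0,0,0,0,0.9,0]
    - [0,0,0,0,0,0.9,0]

```text
clock: 16.75
position: [0.5108, -0.1411, 0.3077]
ee_rot: [-0.471, -2.439, -0.145]
force: [-0.3, 0.8, -2.6]
width: 0.147
gripper_force: 40.0
```

```bash
python3 - <<'E'
from st import *
R,t=state()
print(to([.045,0,.09],R,t).round(2))
E
```

```text
t 16.8 pos [ 0.5108 -0.1411  0.3077] x [-0.73   0.298  0.615] z [-0.576  0.218 -0.788] tip bowl mm [ 67.7 -36.  226.9] q [ 0.53  0.74 -0.62  1.14  0.15  2.    1.12] F [-0.3  0.8 -2.6]
[-2.12 -0.52  5.3 ]
```

>>> carry_out:
  commands:
    - [0,-0.3,-0.08,0.76,0,0,0]
    - [0,-0.3,-0.08,0.76,0,0,0]
    - [0,-0.3,-0.08,0.76,0,0,0]
    - [0,-0.3,-0.08,0.76,0,0,0]
    - [0,-0.3,-0.08,0.76,0,0,0]
    - [0,-0.3,-0.08,0.76,0,0,0]
    - [0,-0.3,-0.06,0.74,0,0,0]
    - [0,0,0,0,0,0,0]

```text
clock: 17.55
position: [0.4654, -0.1408, 0.17]
ee_rot: [-0.47, -2.437, -0.14]
force: [-0.9, -0.0, -1.3]
width: 0.147
gripper_force: 40.0
```

```bash
python3 - <<'E'
from st import *
R,t=state()
print(to([.045,0,.09],R,t).round(2),to([.045,0,.03],R,t).round(2))
T=np.c_[[np.cos(2.76),np.sin(2.76),0],[np.sin(2.76),-np.cos(2.76),0],[0,0,-1]]@Ro.from_euler('y',40,degrees=True).as_matrix()
print("turn units",(Ro.from_matrix(R.T@T).as_rotvec()*10).round(2))
print("bowl units per 10mm",(R.T@B*.4).round(3).tolist())
E
```

```text
t 17.6 pos [ 0.4654 -0.1408  0.17  ] x [-0.729  0.298  0.616] z [-0.578  0.215 -0.787] tip bowl mm [42.7  2.2 89.1] q [ 0.59  0.78 -0.63  1.43  0.2   1.69  1.12] F [-0.9 -0.  -1.3]
[-0.06  0.07 -0.09] [-1.54  0.11  1.8 ]
turn units [-0.16  0.34 -0.06]
bowl units per 10mm [[-0.061, 0.309, 0.247], [0.391, 0.083, -0.006], [-0.056, 0.24, -0.315]]
```

>>> carry_out:
  commands:
    - [0,0,0,0,-0.16,0.34,0]
    - [0,-0.4,0.03,0.5,0,0,0]
    - [0,-0.4,0.03,0.5,0,0,0]
    - [0,-0.35,0.03,0.4,0,0,0]
    - [0,-0.2,0,0.2,0,0,0]
    - [0,0,0,0,0,0,0]

```text
clock: 18.15
position: [0.4675, -0.1386, 0.1186]
ee_rot: [-0.468, -2.407, -0.169]
force: [0.2, -0.1, -0.3]
width: 0.151
gripper_force: 40.0
```

```bash
python3 - <<'E'
from st import *
R,t=state()
print(to([.045,0,.03],R,t).round(2))
print("bowl units per 10mm",(R.T@B*.4).round(3).tolist())
def path(pts,n):
    p=(B.T@(t-C));
    for q in pts:
        print(q,((R.T@B@(np.array(q)-p))/.025).round(2)); p=np.array(q)
r=.042
path([[r*np.cos(a),(.036 if np.sin(a)>.3 else r)*np.sin(a),.030] for a in np.radians(np.arange(0,361,22.5))],0)
E
```

```text
t 18.1 pos [ 0.4675 -0.1386  0.1186] x [-0.711  0.287  0.642] z [-0.596  0.24  -0.767] tip bowl mm [45.7  4.3 34.5] q [ 0.59  0.86 -0.61  1.44  0.21  1.64  1.13] F [ 0.2 -0.1 -0.3]
[-0.24 -0.06  0.03]
bowl units per 10mm [[-0.061, 0.301, 0.257], [0.392, 0.08, -0.0], [-0.051, 0.252, -0.307]]
[np.float64(0.042), np.float64(0.0), 0.03] [-0.22 -0.18  0.05]
[np.float64(0.03880294036547405), np.float64(0.013776603565143231), 0.03] [ 0.43 -0.02  0.36]
[np.float64(0.029698484809835), np.float64(0.025455844122715707), 0.03] [ 0.41 -0.26  0.34]
[np.float64(0.016072704159333775), np.float64(0.03325966317040632), 0.03] [ 0.32 -0.47  0.27]
[np.float64(2.571758278209442e-18), np.float64(0.036), 0.03] [ 0.18 -0.61  0.15]
[np.float64(-0.01607270415933377), np.float64(0.03325966317040632), 0.03] [ 0.02 -0.65  0.01]
[np.float64(-0.029698484809834995), np.float64(0.02545584412271571), 0.03] [-0.15 -0.6  -0.13]
[np.float64(-0.03880294036547405), np.float64(0.013776603565143234), 0.03] [-0.3  -0.45 -0.25]
[np.float64(-0.042), np.float64(5.143516556418884e-18), 0.03] [-0.39 -0.23 -0.33]
[np.float64(-0.03880294036547405), np.float64(-0.01607270415933377), 0.03] [-0.5  -0.   -0.42]
[np.float64(-0.029698484809835005), np.float64(-0.029698484809834995), 0.03] [-0.46  0.25 -0.39]
[np.float64(-0.01607270415933376), np.float64(-0.03880294036547405), 0.03] [-0.36  0.46 -0.3 ]
[np.float64(-7.715274834628325e-18), np.float64(-0.042), 0.03] [-0.19  0.6  -0.16]
[np.float64(0.016072704159333782), np.float64(-0.03880294036547404), 0.03] [-0.    0.66 -0.  ]
[np.float64(0.02969848480983499), np.float64(-0.029698484809835005), 0.03] [0.19 0.61 0.16]
[np.float64(0.03880294036547405), np.float64(-0.01607270415933376), 0.03] [0.35 0.47 0.3 ]
[np.float64(0.042), np.float64(-1.0287033112837767e-17), 0.03] [0.46 0.25 0.39]
```

>>> carry_out:
  commands:
    - [0,-0.22,-0.18,0.05,0,0,0]
    - [0,0.22,-0.01,0.18,0,0,0]
    - [0,0.22,-0.01,0.18,0,0,0]
    - [0,0.2,-0.13,0.17,0,0,0]
    - [0,0.2,-0.13,0.17,0,0,0]
    - [0,0.16,-0.24,0.14,0,0,0]
    - [0,0.16,-0.24,0.14,0,0,0]
    - [0,0.09,-0.3,0.07,0,0,0]

```text
clock: 18.95
position: [0.421, -0.1539, 0.1153]
ee_rot: [-0.468, -2.409, -0.169]
force: [-0.3, -0.1, -1.1]
width: 0.15
gripper_force: 40.0
```

>>> carry_out:
  commands:
    - [0,0.09,-0.3,0.07,0,0,0]
    - [0,0,0,0,0,0,0]

```text
clock: 19.15
position: [0.4155, -0.1608, 0.1152]
ee_rot: [-0.471, -2.408, -0.168]
force: [0.7, 0.4, -0.8]
width: 0.153
gripper_force: 40.0
```

```bash
python3 - <<'E'
from st import *
R,t=state()
print(to([0,.036,.03],R,t).round(2))
E
```

```text
t 19.1 pos [ 0.4155 -0.1608  0.1152] x [-0.711  0.29   0.641] z [-0.594  0.24  -0.768] tip bowl mm [-1.8 35.3 31.3] q [ 0.67  0.81 -0.62  1.56  0.22  1.58  1.16] F [ 0.7  0.4 -0.8]
[-0.02  0.07  0.05]
```

Tracking is accurate, so I'll carry on round the rest of round 1.

>>> carry_out:
  commands:
    - [0,0.01,-0.3,0.03,0,0,0]
    - [0,0.01,-0.3,0.03,0,0,0]
    - [0,-0.07,-0.3,-0.06,0,0,0]
    - [0,-0.07,-0.3,-0.06,0,0,0]
    - [0,-0.15,-0.23,-0.12,0,0,0]
    - [0,-0.15,-0.23,-0.12,0,0,0]
    - [0,-0.2,-0.11,-0.16,0,0,0]
    - [0,-0.2,-0.11,-0.16,0,0,0]

```text
clock: 19.95
position: [0.423, -0.2129, 0.1141]
ee_rot: [-0.468, -2.409, -0.169]
force: [0.6, -0.7, -0.3]
width: 0.149
gripper_force: 40.0
```

>>> carry_out:
  commands:
    - [0,-0.25,0,-0.21,0,0,0]
    - [0,-0.25,0,-0.21,0,0,0]
    - [0,-0.23,0.13,-0.19,0,0,0]
    - [0,-0.23,0.13,-0.19,0,0,0]
    - [0,-0.18,0.23,-0.15,0,0,0]
    - [0,-0.18,0.23,-0.15,0,0,0]
    - [0,-0.1,0.3,-0.08,0,0,0]
    - [0,-0.1,0.3,-0.08,0,0,0]

```text
clock: 20.75
position: [0.4811, -0.1997, 0.1139]
ee_rot: [-0.468, -2.409, -0.169]
force: [0.2, 0.7, -1.2]
width: 0.148
gripper_force: 40.0
```

```bash
python3 - <<'E'
from st import *
R,t=state()
print(to([0,-.042,.03],R,t).round(2))
E
```

```text
t 20.8 pos [ 0.4811 -0.1997  0.1139] x [-0.712  0.288  0.641] z [-0.594  0.239 -0.768] tip bowl mm [  2.2 -40.8  30. ] q [ 0.63  0.9  -0.58  1.34  0.25  1.7   1.21] F [ 0.2  0.7 -1.2]
[-0.02 -0.1  -0.02]
```

>>> carry_out:
  commands:
    - [0,0,0.28,0,0,0,0]
    - [0,0,0.33,0,0,0,0]
    - [0,0.1,0.3,0.08,0,0,0]
    - [0,0.1,0.3,0.08,0,0,0]
    - [0,0.17,0.23,0.15,0,0,0]
    - [0,0.17,0.23,0.15,0,0,0]
    - [0,0.23,0.12,0.19,0,0,0]
    - [0,0.23,0.12,0.19,0,0,0]

```text
clock: 21.55
position: [0.4675, -0.1435, 0.1138]
ee_rot: [-0.468, -2.408, -0.169]
force: [-0.0, -0.3, -0.8]
width: 0.151
gripper_force: 40.0
```

>>> carry_out:
  commands:
    - [0,0.22,-0.01,0.18,0,0,0]
    - [0,0.22,-0.01,0.18,0,0,0]
    - [0,0.2,-0.13,0.17,0,0,0]
    - [0,0.2,-0.13,0.17,0,0,0]
    - [0,0.16,-0.24,0.14,0,0,0]
    - [0,0.16,-0.24,0.14,0,0,0]
    - [0,0.09,-0.3,0.07,0,0,0]
    - [0,0.09,-0.3,0.07,0,0,0]

```text
clock: 22.35
position: [0.4145, -0.1598, 0.1138]
ee_rot: [-0.469, -2.409, -0.169]
force: [-0.5, 0.8, -0.5]
width: 0.148
gripper_force: 40.0
```

```bash
python3 - <<'E'
from st import *
R,t=state()
print(to([0,.036,.03],R,t).round(2))
E
```

```text
t 22.4 pos [ 0.4145 -0.1598  0.1138] x [-0.712  0.288  0.64 ] z [-0.594  0.239 -0.768] tip bowl mm [-1.3 36.7 29.9] q [ 0.67  0.81 -0.62  1.57  0.22  1.57  1.16] F [-0.5  0.8 -0.5]
[-0.02  0.05 -0.03]
```

>>> carry_out:
  commands:
    - [0,0.01,-0.27,0.02,0,0,0]
    - [0,0.01,-0.3,0.01,0,0,0]
    - [0,-0.07,-0.3,-0.06,0,0,0]
    - [0,-0.07,-0.3,-0.06,0,0,0]
    - [0,-0.15,-0.23,-0.12,0,0,0]
    - [0,-0.15,-0.23,-0.12,0,0,0]
    - [0,-0.2,-0.11,-0.16,0,0,0]
    - [0,-0.2,-0.11,-0.16,0,0,0]

```text
clock: 23.15
position: [0.4225, -0.2121, 0.1131]
ee_rot: [-0.468, -2.409, -0.169]
force: [-0.0, 0.2, -0.6]
width: 0.151
gripper_force: 40.0
```

>>> carry_out:
  commands:
    - [0,-0.25,0,-0.21,0,0,0]
    - [0,-0.25,0,-0.21,0,0,0]
    - [0,-0.23,0.13,-0.19,0,0,0]
    - [0,-0.23,0.13,-0.19,0,0,0]
    - [0,-0.18,0.23,-0.15,0,0,0]
    - [0,-0.18,0.23,-0.15,0,0,0]
    - [0,-0.1,0.3,-0.08,0,0,0]
    - [0,-0.1,0.3,-0.08,0,0,0]

```text
clock: 23.95
position: [0.4805, -0.1989, 0.113]
ee_rot: [-0.468, -2.409, -0.169]
force: [-0.4, -0.4, -2.2]
width: 0.15
gripper_force: 40.0
```

>>> carry_out:
  commands:
    - [0,0,0.28,0,0,0,0]
    - [0,0,0.33,0,0,0,0]
    - [0,0.1,0.3,0.08,0,0,0]
    - [0,0.1,0.3,0.08,0,0,0]
    - [0,0.17,0.23,0.15,0,0,0]
    - [0,0.17,0.23,0.15,0,0,0]
    - [0,0.23,0.12,0.19,0,0,0]
    - [0,0.23,0.12,0.19,0,0,0]

```text
clock: 24.75
position: [0.467, -0.1428, 0.1129]
ee_rot: [-0.468, -2.408, -0.169]
force: [0.1, -1.5, -0.7]
width: 0.149
gripper_force: 40.0
```

>>> carry_out:
  commands:
    - [0,0,0,0,0,0,0]
    - [0,0,0,0,0,0,0]

```text
clock: 24.95
position: [0.4675, -0.1435, 0.113]
ee_rot: [-0.469, -2.409, -0.168]
force: [0.5, 0.2, -1.3]
width: 0.154
gripper_force: 40.0
```

```bash
python3 - <<'E'
from st import *
from h import *
R,t=state()
a=arm.get_image("top");b=arm.get_image("scene")
c=lambda d,x,y:cv2.resize(d["pixels"][y:y+150,x:x+150],None,fx=2.6,fy=2.6)[:,:,::-1]
cv2.imwrite("pics/g3.png",np.hstack([c(a,220,110),c(b,140,100)]))
for d,bx in((a,(240,135,350,240)),(b,(170,140,265,220))):
    for q,n in blobs(mask(d,(5,160,120),(18,255,255),bx),3): w=ray(d,q,.036)[0];print(q.round(1),n,w.round(4),"bowl",(B.T@(w-C)*1000).round(0))
E
```

```text
t 24.9 pos [ 0.4675 -0.1435  0.113 ] x [-0.712  0.288  0.64 ] z [-0.594  0.239 -0.768] tip bowl mm [41.6  1.5 29.1] q [ 0.59  0.87 -0.61  1.44  0.21  1.63  1.13] F [ 0.5  0.2 -1.3]
[283.9 209.7] 21 [ 0.4876 -0.1908  0.036 ] bowl [-6. 52. 36.]
[225.7 172.2] 42 [ 0.485  -0.2002  0.036 ] bowl [-15.  49.  36.]
[235.9 181.9] 15 [ 0.513  -0.1642  0.036 ] bowl [31. 45. 36.]
```

View pics/g3.png

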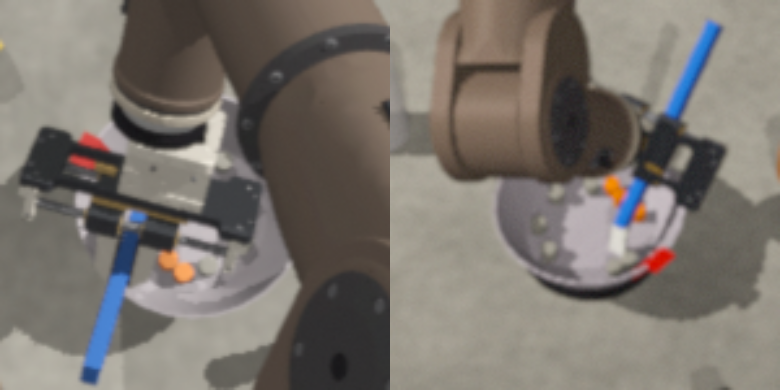

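Round 2 is complete. The oranges lie near bowl (-6,52), (-15,49) and (31,45), so at least one has hardly moved. I'll do a wider sweep through them.

```bash
python3 - <<'E'
from st import *
R,t=state();p=B.T@(t-C)
for a in np.radians(np.arange(0,270.1,15)):
    r=.050 if np.degrees(a)<=195 else .044
    q=np.array([r*np.cos(a),r*np.sin(a),.03]);print(round(np.degrees(a)),(R.T@B@(q-p)/.025).round(2));p=q
E
```

```text
t 25.1 pos [ 0.4678 -0.1436  0.1128] x [-0.712  0.289  0.64 ] z [-0.594  0.239 -0.768] tip bowl mm [41.6  1.2 28.9] q [ 0.59  0.87 -0.61  1.44  0.21  1.63  1.13] F [ 0.2 -0.8 -1. ]
0 [-0.06  0.32 -0.1 ]
15 [0.4  0.04 0.33]
30 [ 0.39 -0.1   0.33]
45 [ 0.36 -0.23  0.3 ]
60 [ 0.3  -0.34  0.25]
75 [ 0.22 -0.43  0.19]
90 [ 0.13 -0.49  0.11]
105 [ 0.03 -0.52  0.02]
120 [-0.08 -0.51 -0.06]
135 [-0.18 -0.47 -0.15]
150 [-0.26 -0.39 -0.22]
165 [-0.33 -0.29 -0.28]
180 [-0.38 -0.17 -0.32]
195 [-0.4  -0.04 -0.33]
210 [-0.33  0.33 -0.28]
225 [-0.32  0.2  -0.26]
240 [-0.27  0.3  -0.22]
255 [-0.2   0.38 -0.16]
270 [-0.11  0.43 -0.1 ]
```

>>> carry_out:
  commands:
    - [0,-0.06,0.32,-0.1,0,0,0]
    - [0,0.4,0.04,0.33,0,0,0]
    - [0,0.39,-0.1,0.33,0,0,0]
    - [0,0.36,-0.23,0.3,0,0,0]
    - [0,0.3,-0.34,0.25,0,0,0]
    - [0,0.22,-0.43,0.19,0,0,0]
    - [0,0.13,-0.49,0.11,0,0,0]
    - [0,0.03,-0.52,0.02,0,0,0]

```text
clock: 25.85
position: [0.3979, -0.1635, 0.1138]
ee_rot: [-0.469, -2.409, -0.169]
force: [0.3, 1.2, -0.4]
width: 0.151
gripper_force: 40.0
```

>>> carry_out:
  commands:
    - [0,-0.08,-0.51,-0.06,0,0,0]
    - [0,-0.18,-0.47,-0.15,0,0,0]
    - [0,-0.26,-0.39,-0.22,0,0,0]
    - [0,-0.33,-0.29,-0.28,0,0,0]
    - [0,-0.38,-0.17,-0.32,0,0,0]
    - [0,-0.4,-0.04,-0.33,0,0,0]
    - [0,-0.33,0.33,-0.28,0,0,0]
    - [0,-0.32,0.2,-0.26,0,0,0]

```text
clock: 26.65
position: [0.4559, -0.2216, 0.1135]
ee_rot: [-0.469, -2.409, -0.17]
force: [-0.6, 0.3, -1.2]
width: 0.149
gripper_force: 40.0
```

>>> carry_out:
  commands:
    - [0,-0.27,0.3,-0.22,0,0,0]
    - [0,-0.2,0.38,-0.16,0,0,0]
    - [0,-0.11,0.43,-0.1,0,0,0]
    - [0,0,0,0,0,0,0]

```text
clock: 27.05
position: [0.4837, -0.2004, 0.1137]
ee_rot: [-0.465, -2.409, -0.17]
force: [-0.1, 0.8, 0.2]
width: 0.15
gripper_force: 40.0
```

```bash
cat > look.py <<'E'
from st import *
from h import *
import sys
R,t=state()
a=arm.get_image("top");b=arm.get_image("scene")
c=lambda d,x,y:cv2.resize(d["pixels"][y:y+150,x:x+150],None,fx=2.6,fy=2.6)[:,:,::-1]
cv2.imwrite(sys.argv[1],np.hstack([c(a,220,110),c(b,140,100)]))
for d,bx in((a,(240,135,350,240)),(b,(170,140,265,220))):
    for q,n in blobs(mask(d,(5,160,120),(18,255,255),bx),3): w=ray(d,q,.036)[0];print(q.round(1),n,w.round(4),"bowl",(B.T@(w-C)*1000).round(0))
E
python3 look.py pics/g4.png
```

```text
t 27.1 pos [ 0.4837 -0.2004  0.1137] x [-0.713  0.285  0.641] z [-0.594  0.239 -0.768] tip bowl mm [  3.5 -43.3  29.8] q [ 0.62  0.91 -0.58  1.33  0.25  1.7   1.21] F [-0.1  0.8  0.2]
[305.5 213.3] 20 [ 0.4729 -0.2408  0.036 ] bowl [-56.  37.  36.]
[212.3 199.6] 28 [ 0.5858 -0.2177  0.036 ] bowl [ 26. -45.  36.]
```

>>> carry_out:
  commands:
    - [0,0.4,0,-0.45,0,0,0]
    - [0,0.5,0,-0.6,0,0,0]
    - [0,0.5,0,-0.6,0,0,0]
    - [0,0.5,0,-0.6,0,0,0]
    - [0,0.5,0,-0.6,0,-0.6,0]
    - [0,0.5,0,-0.7,0,-0.9,0]
    - [0,0.4,0,-0.7,0,-0.9,0]
    - [0,0.4,0,-0.8,0,-0.9,0]

```text
clock: 27.95
position: [0.4824, -0.2029, 0.2728]
ee_rot: [-0.533, -2.734, -0.095]
force: [0.4, -0.8, 0.1]
width: 0.151
gripper_force: 40.0
```

>>> carry_out:
  commands:
    - [0,0.2,0,-0.8,0,-0.9,0]
    - [0,0.1,0,-0.6,0,-0.9,0]
    - [0,0,0,-0.3,0,-0.9,0]
    - [0,0,0,0,0,-0.9,0]
    - [0,0,0,0,0,0,0]
    - [0,0,0,0,0,0,0]

```text
clock: 28.55
position: [0.487, -0.205, 0.3148]
ee_rot: [-0.6, -3.077, 0.002]
force: [0.5, -0.9, -1.5]
width: 0.15
gripper_force: 40.0
```

```bash
python3 look.py pics/g5.png; python3 - <<'E'
from st import *
R,t=state()
p=np.arctan2(R[1,0],R[0,0]);print(p)
T=np.c_[[np.cos(p),np.sin(p),0],[np.sin(p),-np.cos(p),0],[0,0,-1]]
print("level",(Ro.from_matrix(R.T@T).as_rotvec()*10).round(2))
E
```

```text
t 28.6 pos [ 0.487  -0.205   0.3148] x [-0.927  0.376  0.006] z [-0.006  0.    -1.   ] tip bowl mm [  7.2 -79.7 310.6] q [ 0.85  0.3  -0.72  1.62  0.21  1.3   1.28] F [ 0.5 -0.9 -1.5]
[279.9 214.1] 20 [ 0.4781 -0.1801  0.036 ] bowl [-2. 66. 36.]
[212.5 168.8] 32 [ 0.4804 -0.2411  0.036 ] bowl [-52.  30.  36.]
[232.7 173.8] 24 [ 0.4866 -0.1789  0.036 ] bowl [ 4. 59. 36.]
[212.3 199.8] 28 [ 0.5865 -0.2175  0.036 ] bowl [ 27. -45.  36.]
t 28.6 pos [ 0.4879 -0.2051  0.3138] x [-0.927  0.375  0.007] z [-0.007  0.002 -1.   ] tip bowl mm [  7.7 -80.5 309.4] q [ 0.85  0.31 -0.72  1.62  0.21  1.3   1.28] F [ 0.4 -0.6 -1.8]
2.7568549122709083
level [-0.01 -0.07  0.  ]
```

View pics/g5.png

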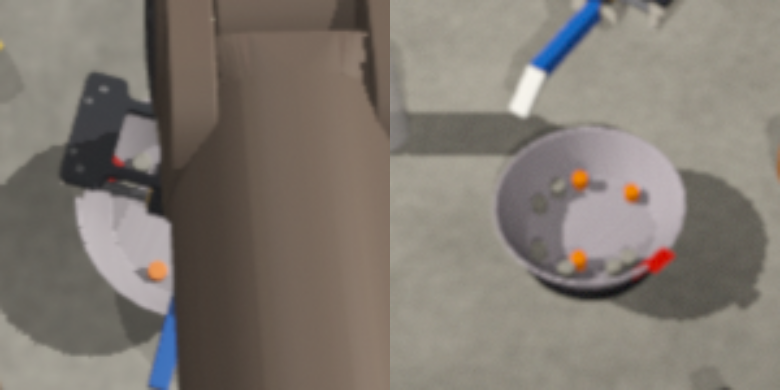

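The scene view shows all three oranges moved, at bowl (-52,30), (2,60) and (27,-45), with every stone inside the bowl. Now I'll turn the paddle back and return it to the rest.

>>> carry_out:
  commands:
    - [0,0,0,0,0,0,1]
    - [0,0,0,0,0,0,1]
    - [0,0,0,0,0,0,1]
    - [0,0,0,0,0,0,1]
    - [0,0,0,0,0,0,1]
    - [0,0,0,0,0,0,1]
    - [0,0,0,0,0,0,1]
    - [0,0,0,0,0,0,1]

```text
clock: 29.45
position: [0.4885, -0.2047, 0.313]
ee_rot: [-1.754, -2.597, 0.003]
force: [0.2, -1.3, -0.7]
width: 0.151
gripper_force: 40.0
```

>>> carry_out:
  commands:
    - [0,0,0,0,0,0,1]
    - [0,0,0,0,0,0,1]
    - [0,0,0,0,0,0,1]
    - [0,0,0,0,0,0,1]
    - [0,0,0,0,0,0,1]
    - [0,0,0,0,0,0,1]
    - [0,0,0,0,0,0,1]
    - [0,0,0,0,0,0,1]

```text
clock: 30.25
position: [0.4885, -0.2046, 0.313]
ee_rot: [-2.628, -1.71, 0.008]
force: [-0.2, 0.4, -0.9]
width: 0.149
gripper_force: 40.0
```

>>> carry_out:
  commands:
    - [0,0,0,0,0,0,1]
    - [0,0,0,0,0,0,1]
    - [0,0,0,0,0,0,1]
    - [0,0,0,0,0,0,1]
    - [0,0,0,0,0,0,1]
    - [0,0,0,0,0,0,1]
    - [0,0,0,0,0,0.06,0.8]
    - [0,0,0,0,0,0,0]

```text
clock: 31.05
position: [0.4884, -0.2047, 0.313]
ee_rot: [-3.047, -0.74, 0.001]
force: [0.2, 0.2, -1.2]
width: 0.147
gripper_force: 40.0
```

```bash
cat > back.py <<'E'
from st import *
R,t=state();p=.473;o=arm.observe()
T=np.c_[[np.cos(p),np.sin(p),0],[np.sin(p),-np.cos(p),0],[0,0,-1]]
print("turn",(Ro.from_matrix(R.T@T).as_rotvec()*10).round(2),"shift to z=.135 /.036",(R.T@(np.array([.5502,.2096,.135])-o["position"])/.025).round(2),(R.T@(np.array([.5502,.2096,.0355])-o["position"])/.025).round(2))
E
python3 back.py
```

```text
t 31.1 pos [ 0.4884 -0.2047  0.313 ] x [0.889 0.459 0.001] z [-0.002  0.005 -1.   ] tip bowl mm [-127.4  105.6  309.5] q [ 0.56  0.24 -0.33  1.64  0.08  1.27 -0.88] F [ 0.2  0.2 -1.2]
turn [-0.06 -0.01  0.04] shift to z=.135 /.036 [  9.79 -13.55   7.21] [  9.79 -13.53  11.19]
```

>>> carry_out:
  commands:
    - [0,0.65,-0.9,0,-0.06,0,0.04]
    - [0,0.65,-0.9,0,0,0,0]
    - [0,0.65,-0.9,0,0,0,0]
    - [0,0.65,-0.9,0,0,0,0]
    - [0,0.65,-0.9,0,0,0,0]
    - [0,0.65,-0.9,0,0,0,0]
    - [0,0.65,-0.9,0,0,0,0]
    - [0,0.65,-0.9,0,0,0,0]

```text
clock: 31.85
position: [0.5218, 0.0161, 0.3133]
ee_rot: [3.052, 0.741, 0.001]
force: [-0.1, -0.5, 0.3]
width: 0.146
gripper_force: 40.0
```

>>> carry_out:
  commands:
    - [0,0.65,-0.9,0,0,0,0]
    - [0,0.65,-0.9,0,0,0,0]
    - [0,0.65,-0.9,0,0,0,0]
    - [0,0.65,-0.9,0,0,0,0]
    - [0,0.65,-0.9,0,0,0,0]
    - [0,0.65,-0.9,0,0,0,0]
    - [0,0.65,-0.9,0,0,0,0]
    - [0,0,0,0,0,0,0]

```text
clock: 32.65
position: [0.5503, 0.2117, 0.3129]
ee_rot: [-3.05, -0.749, -0.001]
force: [-0.8, -0.6, -1.7]
width: 0.15
gripper_force: 40.0
```

>>> carry_out:
  commands:
    - [0,0,0,1,0,0,0]
    - [0,0,0,1,0,0,0]
    - [0,0,0,1,0,0,0]
    - [0,0,0,1,0,0,0]
    - [0,0,0,1,0,0,0]
    - [0,0,0,1,0,0,0]
    - [0,0,0,0,0,0,0]
    - [0,0,0,0,0,0,0]

```text
clock: 33.45
position: [0.5514, 0.2065, 0.1636]
ee_rot: [3.052, 0.738, 0.002]
force: [0.6, -0.1, -0.2]
width: 0.144
gripper_force: 40.0
```

```bash
python3 back.py; python3 - <<'E'
from st import *
from h import *
o=arm.observe();R=Ro.from_rotvec(o["ee_rot"]).as_matrix()
d=arm.get_image("scene");m=mask(d,(100,120,60),(130,255,255),(300,120,430,300));W=world(d)
P=W[m>0];Z=P[P[:,2]>P[:,2].mean()-.02]
q=(P-o["position"])@R;f=q[:,0]>.03
print("rear part in tool: x max",q[:,0].max(), "y by x",np.polyfit(q[f,0],q[f,1],1).round(3),"z top",np.polyfit(q[f,0],q[f,2],1).round(3),f.sum())
E
```

```text
t 33.5 pos [0.5514 0.2065 0.1636] x [0.889 0.457 0.001] z [ 0.001 -0.002 -1.   ] tip bowl mm [250.5 279.8 160.1] q [-0.1   0.49 -0.5   1.71  0.27  1.01 -1.79] F [ 0.6 -0.1 -0.2]
turn [ 0.02 -0.01  0.02] shift to z=.135 /.036 [ 0.01 -0.13  1.15] [ 0.01 -0.14  5.13]
rear part in tool: x max 0.5646960971992266 y by x [ 0.432 -0.032] z top [-0.818  0.043] 320
```

>>> carry_out:
  commands:
    - [0,0,-0.14,1,0,0,0]
    - [0,0,0,1,0,0,0]
    - [0,0,0,0.8,0,0,0]
    - [0,0,0,0,0,0,0]
    - [0,0,0,0,0,0,0]

```text
clock: 34.0
position: [0.5507, 0.2103, 0.0951]
ee_rot: [3.052, 0.737, 0.006]
force: [0.2, -0.1, -0.3]
width: 0.153
gripper_force: 40.0
```

```bash
python3 back.py; python3 - <<'E'
from st import *
from h import *
o=arm.observe();R=Ro.from_rotvec(o["ee_rot"]).as_matrix()
for n in("scene","top"):
    d=arm.get_image(n);m=cv2.inRange(hsv(d),(100,120,60),(130,255,255));W=world(d)
    q=(W[m>0]-o["position"])@R;q=q[(abs(q[:,1])<.03)&(abs(q[:,0])<.17)&(abs(q[:,2]+.02)<.03)]
    tp=q[q[:,2]<-.024];print(n,"x",q[:,0].min().round(3),q[:,0].max().round(3),"y",np.polyfit(tp[:,0],tp[:,1],1).round(3),"z",np.polyfit(tp[:,0],tp[:,2],1).round(3),len(tp))
E
```

```text
t 34.0 pos [0.5507 0.2103 0.0951] x [0.89  0.456 0.003] z [ 0.004 -0.    -1.   ] tip bowl mm [253.3 282.6  91.1] q [-0.13  0.56 -0.47  1.78  0.32  0.87 -1.84] F [ 0.2 -0.1 -0.3]
turn [ 0.02 -0.03  0.01] shift to z=.135 /.036 [-0.02  0.02 -1.6 ] [-0.04  0.01  2.38]
scene x -0.098 0.141 y [-0.001  0.003] z [-0.001 -0.029] 263
top x 0.104 0.139 y [-0.005  0.006] z [-0.016 -0.026] 19
```

>>> carry_out:
  commands:
    - [0,0,0,0.6,0,0,0]
    - [0,0,0,0.6,0,0,0]
    - [0,0,0,0.5,0,0,0]
    - [0,0,0,0.4,0,0,0]
    - [0,0,0,0.25,0,0,0]
    - [0,0,0,0,0,0,0]
    - [0,0,0,0,0,0,0]

```text
clock: 34.8
position: [0.55, 0.2099, 0.0346]
ee_rot: [3.052, 0.737, 0.004]
force: [0.2, -0.2, -0.3]
width: 0.147
gripper_force: 40.0
```

```bash
python3 back.py
```

```text
t 34.8 pos [0.55   0.2099 0.0346] x [0.89  0.456 0.002] z [ 0.003 -0.001 -1.   ] tip bowl mm [252.6 282.9  30.8] q [-0.16  0.64 -0.43  1.83  0.38  0.76 -1.89] F [ 0.2 -0.2 -0.3]
turn [ 0.02 -0.02  0.01] shift to z=.135 /.036 [ 0.01  0.02 -4.02] [ 0.    0.01 -0.04]
```

Seated at the original pose, so I'll release and retreat straight up.

>>> carry_out:
  commands:
    - [0.4,0,0,0,0,0,0]
    - [0.6,0,0,0,0,0,0]
    - [0.6,0,0,0,0,0,0]
    - [0.6,0,0,0,0,0,0]
    - [0.6,0,0,-0.4,0,0,0]
    - [0.6,0,0,-0.8,0,0,0]
    - [0.6,0,0,-1,0,0,0]
    - [0.6,0,0,-1,0,0,0]

```text
clock: 35.6
position: [0.5497, 0.2099, 0.1164]
ee_rot: [3.052, 0.737, 0.004]
force: [0.5, -0.3, 0.8]
width: 0.602
gripper_force: 0.0
```

>>> carry_out:
  commands:
    - [0.6,0,0,-1,0,0,0]
    - [0.6,0,0,-1,0,0,0]
    - [0.6,0,0,-1,0,0,0]
    - [0.6,0,0,-1,0,0,0]
    - [0.6,0,0,-1,0,0,0]
    - [0.6,0,0,-1,0,0,0]
    - [0.6,0,0,-1,0,0,0]
    - [0.6,0,0,-1,0,0,0]

```text
clock: 36.4
position: [0.5488, 0.2101, 0.3168]
ee_rot: [3.052, 0.737, 0.005]
force: [-0.1, -0.6, -0.5]
width: 0.598
gripper_force: 0.0
```

>>> carry_out:
  commands:
    - [0.6,-1,0,0,0,0,0]
    - [0.6,-1,0,0,0,0,0]
    - [0.6,-1,0,0,0,0,0]
    - [0.6,-1,0,0,0,0,0]
    - [0.6,-1,0,0,0,0,0]
    - [0.6,0,0,0,0,0,0]
    - [0.6,0,0,0,0,0,0]

```text
clock: 37.1
position: [0.438, 0.153, 0.3155]
ee_rot: [3.052, 0.736, 0.007]
force: [0.2, 0.1, 0.6]
width: 0.601
gripper_force: 0.0
```

```bash
python3 - <<'E'
from st import *
from h import *
state();ims=[]
for n,bx in(("top",(235,130,355,245)),("scene",(165,135,265,225))):
    d=arm.get_image(n);m=cv2.inRange(hsv(d),(100,120,60),(130,255,255));W=world(d);P=W[m>0]
    P=P[(np.hypot(P[:,0]-.55,P[:,1]-.208)<.17)&(P[:,2]<.1)];tp=P[P[:,2]>.058]
    if len(tp): print(n,"dir",np.polyfit(tp[:,0],tp[:,1],1),"z",P[:,2].max(),tp.mean(0),P[:,:2].min(0),P[:,:2].max(0))
    for q,k in blobs(mask(d,(5,160,120),(18,255,255),bx),3): print(q,k,(B.T@(ray(d,q,.036)[0]-C)*1000).round())
    ims.append(cv2.resize(d["pixels"],(400,300))[:,:,::-1])
    ims.append(cv2.resize(d["pixels"][120:270,60:260] if n=="top" else d["pixels"][130:280,220:420],(400,300))[:,:,::-1])
cv2.imwrite("pics/end.png",np.vstack([np.hstack(ims[:2]),np.hstack(ims[2:])]))
E
```

```text
t 37.1 pos [0.438  0.153  0.3155] x [0.89  0.456 0.004] z [ 0.005 -0.001 -1.   ] tip bowl mm [143.5 345.  311.6] q [ 0.04  0.15 -0.56  1.77  0.08  1.24 -1.64] F [0.2 0.1 0.6]
top dir [ 0.50696847 -0.06982257] z 0.06985558675257612 [0.5995316  0.23412105 0.06328391] [0.45926149 0.15859438] [0.67354024 0.27423005]
[290.67647059 171.47058824] 34 [ 21. -39.  36.]
[305.58064516 213.5483871 ] 31 [-56.  37.  36.]
[280. 214.] 23 [-2. 65. 36.]
scene dir [ 0.50821122 -0.072579  ] z 0.07259523975918734 [0.5756645  0.21998016 0.06426257] [0.46568867 0.16049142] [0.67981056 0.27480774]
[212.65625 168.71875] 32 [-51.  31.  36.]
[232.70833333 173.79166667] 24 [ 4. 59. 36.]
[212.22222222 199.7037037 ] 27 [ 26. -45.  36.]
```

View pics/end.png

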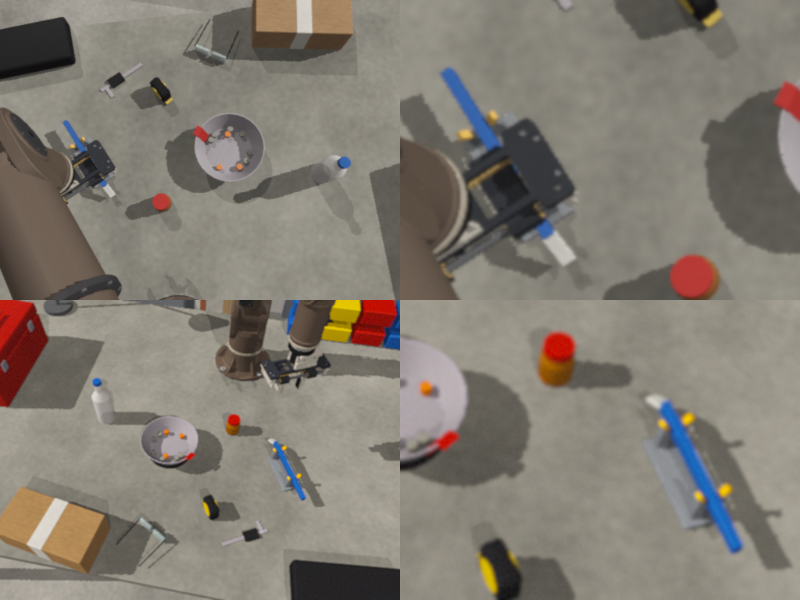

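The paddle lies in both forks with the blade pointing the original way. Two of the oranges are more than 60 mm from every orange start position. The jar, tape and bottle stand where they were, so I'm handing in.

```bash
python3 -c "
from cell import arm
print(arm.sign_off())"
```

```text
the job is handed in; nothing more can be done
None
```

I stirred the stones a little over two full rounds anticlockwise, laid the paddle back in both forks as before, and handed the job in at about 37 s; the hand-in returned no verdict, but the last pictures show at least two orange stones over 60 mm from their starts, the stones in the bowl, and the tape, jar and bottle undisturbed.

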